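# Knock the spice cupboard's slanted latch pin with the masher and open its door

## Task

The low spice cupboard is latched shut. Pick up the wooden masher, lean it in line with the slanted steel pin under the cupboard's shelf and strike the pin down with the masher's flat end, a quick tap and not a slow push, so that the door springs ajar and the pin comes back up. Then stand the masher upright in the shallow round spoon rest, let it go, and after that swing the cupboard door wide open by hand, leaving the colander, the jar and the mug where they are.

Things in the scene. Friction and masses are not known exactly. Their poses are not given: they have to be found in the camera images.
- cupboard: Low white cupboard, fixed, 200 deep (x), 250 wide (y), 150 high (mm). Origin: centre of its underside; z up; its front (door, x = -100) faces its -x, to the robot. Above its top a back board carries a wooden shelf 270 wide: underside 315, top 331 above the counter, front edge at x = -90, with pots up to 403. The shelf overhangs the pin, so that an upright masher cannot reach it.
- pin (a joint): Sprung latch pin, m along its axis: 0 up, 0.016 fully down; needs about 4 N to start, 10 N at the bottom. At about 0.0105 it frees the door, which springs ajar within half a second; lifted off, the pin springs back up. A tap counts if the masher takes it past 0.006 at over 0.03 m/s (a stroke at 0.1 to 0.15 m/s is plenty). Never push it with the gripper.
- pin_top (a point): Centre of the pin's flat round steel head (18 mm wide). Up, it lies at (-60, 50, 195) mm in the cupboard's frame, 120 mm below the shelf. Its z axis is the pin's axis, pointing up out of the pin and leaning 30 degrees from vertical to the cupboard's front (-x). The pin sinks along -z. A steel sleeve 26 mm wide surrounds it from 24 mm below the head.
- door (a joint): Cupboard door, rad: 0 shut, about 0.35 once sprung ajar, 1.7 at most. It opens to the cupboard's -x (towards the robot) about an upright hinge at its -y edge. The hinge is stiff (0.12 N m): it stays where it is left.
- door_hinge (a point): Point on the door's hinge line, on its inner face, level with its top edge (148 mm above the counter); (-100, -105, 148) mm in the cupboard's frame. Its axes turn with the door: y from the hinge to the free edge, x out of the inner face.
- door_corner (a point): Top corner at the door's free edge, inner face, 200 mm from the hinge. Door: wooden panel 200 wide, 145 high, 15 thick, bottom 3 mm above the counter; 24 mm steel knob outside, 30 mm from the free edge, 103 mm above the counter. Once it is ajar, closed fingers fit behind its top edge and can pull it round. A thin latch rod 25 mm long inside, 155 mm from the hinge, is only seen.
- masher: Turned wooden masher standing upright on the counter on its flat head, loose, about 160 g, 210 mm tall. Head: cylinder 56 wide, 45 high, tapering by 60 mm height to the round handle, 25 to 27 wide up to the top. Take it round the handle from above, about 180 mm up, so that its end clears the gripper's body. Origin: centre of the flat head face; z points along the handle.
- spoon_rest: Shallow round silicone dish lying on the counter, fixed: 116 wide at the rim, 11 high, flat floor about 96 wide and 5 mm above the counter. Origin: centre of its underside.
- colander: White enamel colander, 164 wide and 80 high with two loop handles, 208 mm over both, loose; origin under its centre. Leave alone.
- jar: Glass jar with a steel lid, 80 wide, 120 high, loose; origin under its centre. Leave alone.
- mug: Mug, 76 wide, 80 high, loose; origin under its centre. Leave alone.

How it is judged (in metres and radians):
On the way, in this order (a step that is already met when the one before it is completed fails the run):
1. the masher is held in the gripper, lifted at least 40 mm off the counter (height (world z) of masher above 0.04 m and contact force between the fingers and masher above 1 N), for 0.2 s.
2. the masher, leaning 20 to 50 degrees, strikes the pin down: past 6 mm and still moving faster than 0.03 m/s (value of joint pin above 0.006 m and velocity of joint pin above 0.03 m/s and contact force between masher and pin above 0.5 N and angle between masher's own z axis and vertical between 0.35 and 0.873 rad).
3. the door has sprung ajar (over 0.2 rad) and the pin is back up (under 3 mm), the masher still held (value of joint door above 0.2 rad and value of joint pin below 0.003 m and contact force between the fingers and masher above 1 N), for 0.1 s.
4. the masher stands upright on its head in the spoon rest, let go, with the door not yet open past 1 rad (horizontal distance between masher and spoon_rest below 0.028 m and angle between masher's own z axis and vertical below 0.09 rad and height (world z) of masher below 0.009 m and contact force between the fingers and masher below 0.1 N and value of joint door below 1 rad), for 0.3 s.
At the end, for the whole second after the job is handed in: The door stands open by more than 1.2 rad (about 70 degrees) and still, the pin is up (within 3 mm), the masher stands upright (within 5 degrees) and at rest with its head on the floor of the spoon rest (within 28 mm of its centre), and colander, jar and mug are within 30 mm of where they were (value of joint door above 1.2 rad and velocity of joint door below 0.05 rad/s and value of joint pin below 0.003 m and horizontal distance between masher and spoon_rest below 0.028 m and angle between masher's own z axis and vertical below 0.09 rad and height (world z) of masher below 0.009 m and linear speed of masher below 0.02 m/s and distance of each of colander, jar, mug from where it was at the start of the episode below 0.03 m); the robot touches nothing.
It fails at once if the gripper or arm pushes the pin (contact force between any of the fingers, the arm and pin above 1 N).
It fails at once if colander, jar or mug pushed more than 30 mm or tipped (distance of any of colander, jar, mug from where it was at the start of the episode above 0.03 m or angle between any of colander, jar, mug's own z axis and vertical above 0.4 rad).
It fails at once if the door is swung past 1 rad while the gripper holds the masher (value of joint door above 1 rad and contact force between the fingers and masher above 1 N).
It also fails if it takes over 61 s, if anything falls off the work surface, if the arm or the gripper's body presses on something with over 40 N, if the wrist force passes 120 N, or if a joint passes its speed limit or range.

## Robot

A 6-joint arm with a two-finger parallel gripper is mounted at the origin on the work surface. World frame = base frame: x ahead of the robot, y to its left, z up, the work surface at z = 0. Lengths are in m, angles in degrees, forces in N, time in s.
With the tool pointing down it reaches from about 0.35 to 0.875 m from the base axis. Payload 4.2 kg.
Tool frame: the origin (TCP) lies midway between the tips of the shut fingers; the grasp point (between the pads) lies 19 mm behind it; z points along the fingers, y is the line along which they close (so a half turn about z gives the same grasp; the last joint's range is limited). The gripper opens to 87 mm and grips with 3 to 60 N. Pads are 19 mm wide; open, the fingers measure 117 mm over their backs; the gripper's body (75 mm by 190 mm) begins 51 mm behind the grasp point.
Start: joints at [-51.417, 22.042, 0.453, 0, -68.411, -14.817], TCP at [0.252, -0.572, 0.223] pointing down, gripper open.
Joint ranges: [-179.83, 179.83], [-69.29, 118.12], [-61.27, 80.66], [-181.25, 117.63], [-171.15, -9.14], [-177.46, 177.46]. Speed limits (degrees/s): [159.86, 159.86, 180, 180, 180, 180].

## Interface

Orientations are given as a 3x3 rotation matrix whose columns are the frame's x, y, z axes.
In Python, from station import * gives the robot as it stands.
- The arm moves only by the tool move_arm, never from a script. Its argument "targets" is text: rows parted by semicolons, each of 4 numbers parted by spaces: the shift along the world's x, y, z in units of 25 mm (1.0 is 25 mm), then the turn about the world's z in units of 5 degrees (1.0 is 5 degrees). In form: tx ty tz spin; .... A call has 1 to 10 rows; each row shifts and turns the commanded pose from where the row before left it; what a row does not reach is not made up. A row lasts 1/12 s, in which the tool goes at most 41.7 mm and 7.16 degrees, less where a joint would pass 70% of its speed; a pose out of reach is approached as far as the arm can. A call is refused whole if a number of a shift passes 1 or a number of a turn 1, either way. A call with a gripper value outside its range is refused whole. "gripper" is the finger opening in mm, from 0 to 87, set as the call begins (left out, the last holds). The fingers move at their own pace and stop on an object; the grip force is fixed at half the most. Time passes only in rows, so rows that do not move let the fingers close. It gives the time, the measured TCP pose, the force, the opening and the grip force at its end, in the units of the state.
- sense(): the state, without advancing time (a new reading comes with each control period).
- capture(name): name is "scene" or "top" or "wrist"; returns a dict with "image" (384x512x3 uint8, blue, green, red), "fx", "fy", "cx", "cy" (pixels), "world_from_camera" (4x4, takes a point from camera to world coordinates); the wrist camera has in their place "hand_eye" (4x4, takes a point from camera to tool coordinates, whose origin is the TCP and whose axes are the flange's). Camera axes: x right, y up, looking along -z (the intrinsics and any distortion apply to the point x, -y, -z); pixel columns grow to the right and rows downward; lengths in m; the calibration is good to about 2 mm. A picture is of the moment at which its call begins: read the wrist's pose just before it. There is no depth.
- finish_job(): hands the job in; it is judged then, once.
The state is a dict: "time_s": time; "joints": joint angles; "joint_velocities": joint speeds; "effort": joint torques, N m; "tcp_pos": TCP position; "ee_rot": TCP orientation; "wrist_force": force on the tool from outside, world axes, zero at the start; "moment": the same for the moment, N m; "gripper_width": opening from 0.0 (shut) to 1.0 (fully open); "gripper_force": force on a finger pad.
Only numpy, scipy, OpenCV 4.12 (cv2) and the standard library are available. Lean on these libraries where they do the work, as an engineer would, in place of code of your own. Each camera call takes 0.05 s, during which the arm holds its last target. There are 200 camera calls.

## Working session

There is one attempt and no reset: what is moved stays moved. The work goes in short steps, Python scripts to look and compute and a tool call to move; the robot and the scene stay as the last step left them, time stands still between calls to the robot, and variables do not carry over. Pictures are saved under pics/ and viewed, at most 10 in all, crops included, and the job is handed in when it is done.

Besides the shell and the picture viewer there is one more tool, called after ">>>" in YAML: its name, and indented under it one key for each argument. move_arm: Moves the arm, as the interface text tells. Its arguments: {"type":"object","properties":{"targets":{"type":"string"},"gripper":{"type":"number"}},"required":["targets"]}

```bash
mkdir -p pics; ls; cat > h.py <<'E'
import numpy as np, cv2
from station import *
def ray(c,u,v):
    T=np.array(c["world_from_camera"]) if "world_from_camera" in c else c["T"]
    d=np.array([(u-c["cx"])/c["fx"],-(v-c["cy"])/c["fy"],-1.0])
    return T[:3,3],T[:3,:3]@d
def onz(c,u,v,z):
    o,d=ray(c,u,v); return o+d*(z-o[2])/d[2]
def proj(c,p):
    T=np.linalg.inv(np.array(c["world_from_camera"]) if "world_from_camera" in c else c["T"]); q=T[:3,:3]@np.array(p)+T[:3,3]
    return c["cx"]+c["fx"]*q[0]/-q[2], c["cy"]-c["fy"]*q[1]/-q[2]
def wrist():
    s=sense(); c=capture("wrist"); M=np.eye(4); M[:3,:3]=s["ee_rot"]; M[:3,3]=s["tcp_pos"]
    c["T"]=M@np.array(c["hand_eye"]); return c
E
python3 - <<'E'
from h import *
for n in("scene","top"):
    c=capture(n); cv2.imwrite(f"pics/{n}0.png",cv2.resize(c["image"],(800,600),interpolation=cv2.INTER_CUBIC))
    print(n,{k:np.round(v,3).tolist() for k,v in c.items() if k!="image"})
s=sense();print(s)
E
```

```text
pics
scene {'fx': 449.308, 'fy': 449.308, 'cx': 246.566, 'cy': 193.323, 'world_from_camera': [[-0.974, 0.175, -0.146, 0.315], [-0.228, -0.768, 0.598, 0.862], [-0.008, 0.616, 0.788, 1.339], [0.0, 0.0, 0.0, 1.0]]}
top {'fx': 498.324, 'fy': 498.324, 'cx': 256.414, 'cy': 189.716, 'world_from_camera': [[-0.018, 0.99, -0.139, 0.322], [-1.0, -0.019, -0.003, -0.057], [-0.006, 0.139, 0.99, 1.691], [0.0, 0.0, 0.0, 1.0]]}
{'time_s': 0.1, 'joints': array([-5.14163532e+01,  2.20865712e+01,  3.88014629e-01, -2.43904580e-02,
       -6.84131831e+01, -1.48180380e+01]), 'joint_velocities': array([ 0.00721429, -0.15359075,  0.21911222,  0.12643018,  0.00324251,
       -0.10846057]), 'effort': array([-1.18624601e-03, -3.91690421e+01,  1.87934858e+01,  4.23176318e+00,
        1.34965187e-02, -7.14783027e-05]), 'tcp_pos': array([ 0.25167814, -0.57149263,  0.22157191]), 'ee_rot': array([[-9.15264935e-01, -4.02851433e-01, -9.06825539e-04],
       [-4.02852437e-01,  9.15263228e-01,  1.77132807e-03],
       [ 1.16402016e-04,  1.98655135e-03, -9.99998020e-01]]), 'wrist_force': array([-0.01348229,  0.19294505,  0.0307395 ]), 'moment': array([-0.01391947, -0.00935595,  0.05058212]), 'gripper_force': 0.0, 'gripper_width': 1.0016866960598168}
```

View pics/scene0.png

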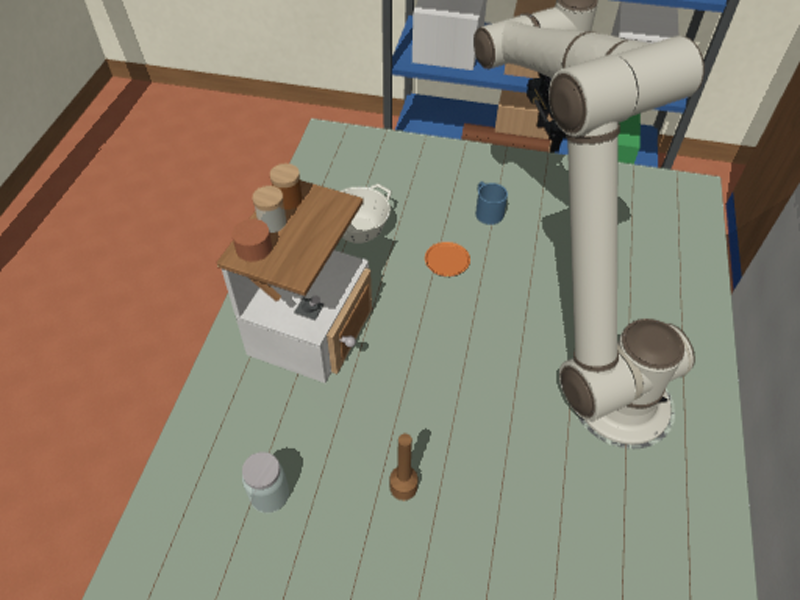

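View pics/top0.png

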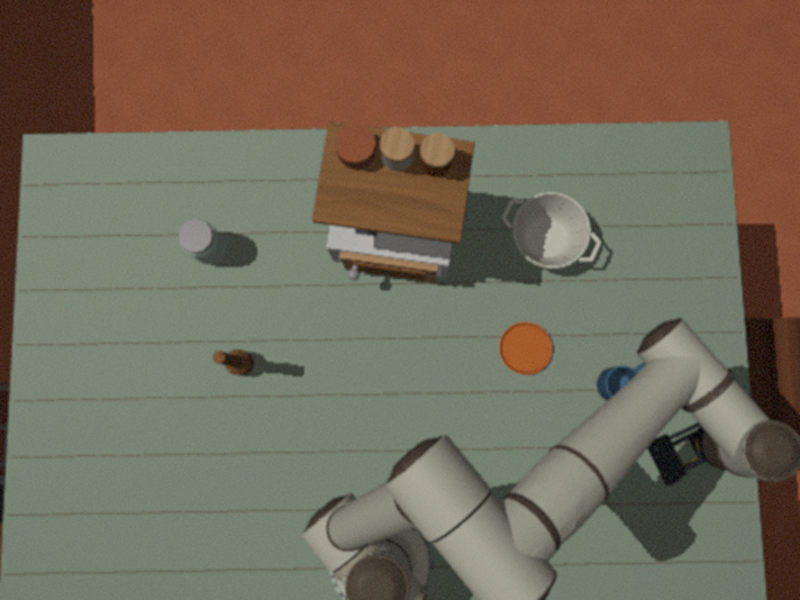

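The pictures show the masher at top-view (238,362), the orange rest at (526,348), the cupboard with its shelf corners at (314,221), (461,240), (474,143), the jar on the left, the colander on the right and the mug by the gripper.

```bash
python3 - <<'E'
from h import *
k=1/1.5625
T=capture("top");S=capture("scene")
for n,(u,v) in dict(FL=(314,221),FR=(461,240),BR=(474,143),BL=(329,124)).items(): print(n,onz(T,u*k,v*k,.331).round(4))
for n,(u,v) in dict(FL=(304,292),FR=(362,198),BR=(310,185),BL=(220,262)).items(): print("S",n,onz(S,u*k,v*k,.331).round(4))
for c,nm in((T,"top"),(S,"scene")):
    h=cv2.cvtColor(c["image"],cv2.COLOR_BGR2HSV)
    m=cv2.inRange(h,(3,170,130),(14,255,255))
    if nm=="top": m[:150]=0
    m[:, :200]=0
    n,l,st,ce=cv2.connectedComponentsWithStats(m); 
    for i in np.argsort(-st[1:,4])[:3]+1: print(nm,"rest",st[i],onz(c,*ce[i],.009).round(4))
    # masher: brown
    m=cv2.inRange(h,(3,90,20),(20,255,200))
    x0,y0,x1,y1=(120,205,180,260) if nm=="top" else (230,270,290,330)
    w=np.zeros_like(m); w[y0:y1,x0:x1]=m[y0:y1,x0:x1]
    n,l,st,ce=cv2.connectedComponentsWithStats(w); i=np.argmax(st[1:,4])+1; print(nm,"masher",st[i],ce[i])
    for yy in range(st[i][1],st[i][1]+st[i][3],3 if nm=="scene" else 2):
        xs=np.where(l[yy]==i)[0]; print(yy,xs.min(),xs.max(),end="; ")
    print()
    crop=c["image"][y0:y1,x0:x1]
    cv2.imwrite(f"pics/c_{nm}.png",crop)
a=cv2.resize(T["image"][130:190,195:310],(800,417),interpolation=cv2.INTER_CUBIC)
cv2.imwrite("pics/cup.png",a)
b=cv2.resize(S["image"][110:250,135:250],(500,609)[:2],interpolation=cv2.INTER_CUBIC)[:600]
cv2.imwrite("pics/cupS.png",b)
# jar/mug/colander rough
print("jar",onz(T,198*k,236*k,.12).round(3),"col",onz(T,552*k,230*k,.08).round(3),"mug",onz(S,491*k,188*k,.08).round(3))
E
```

```text
FL [0.6525 0.1001 0.331 ]
FR [ 0.6128 -0.1618  0.331 ]
BR [ 0.7917 -0.1906  0.331 ]
BL [0.833  0.0722 0.331 ]
S FL [0.653  0.1076 0.331 ]
S FR [ 0.6102 -0.1571  0.331 ]
S BR [ 0.7263 -0.1711  0.331 ]
S BL [0.8317 0.0727 0.331 ]
top rest [321 207  32  32 812] [ 0.4416 -0.3193  0.009 ]
top masher [136 224  27  16 276] [150.30072464 231.01086957]
224 149 153; 226 137 158; 228 136 160; 230 137 161; 232 141 161; 234 144 161; 236 146 160; 238 148 158; 
scene rest [273 156  28  20 435] [ 0.4411 -0.3161  0.009 ]
scene rest [289 156   1   1   1] [ 0.4384 -0.3699  0.009 ]
scene masher [250 278  17  42 476] [258.14915966 301.58403361]
278 257 261; 281 255 263; 284 255 262; 287 255 262; 290 255 262; 293 255 262; 296 255 262; 299 254 262; 302 251 265; 305 250 266; 308 250 266; 311 250 266; 314 250 265; 317 252 263; 
jar [0.677 0.364 0.12 ] col [ 0.684 -0.374  0.08 ] mug [ 0.365 -0.521  0.08 ]
```

View pics/cupS.png

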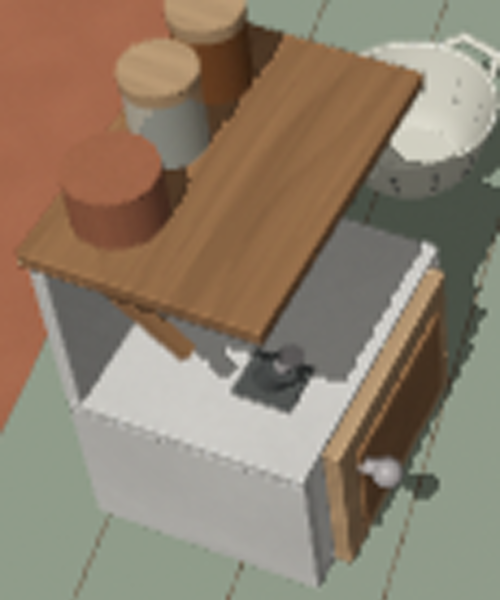

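```bash
python3 - <<'E'
from h import *
T=capture("top");S=capture("scene")
print("pin head",onz(S,201.7,191.6,.195).round(4))
print("mash top", onz(S,258.8,281.2,.21).round(4), onz(T,140.5,228.6,.21).round(4))
print("mash head", onz(S,258,310,.03).round(4), onz(T,153.5,232,.045).round(4))
for p in [(.5,.25,0.21),(.5,.25,0)]: print(proj(T,p),proj(S,p))
o=np.array([.721,-.042]);th=np.radians(-8.95);R=np.array([[np.cos(th),-np.sin(th)],[np.sin(th),np.cos(th)]])
f=lambda p:np.r_[o+R@np.array(p[:2])/1000,p[2]/1000]
for n,p in dict(pin=(-60,50,195),topFL=(-100,125,150),topFR=(-100,-125,150),hinge=(-115,-105,148),corner=(-115,95,148),knob=(-130,65,103)).items(): print(n,f(p).round(4),"scene crop px",((np.array(proj(S,f(p)))-[135,110])*[4.348,4.35]).round())
E
```

```text
pin head [0.6702 0.0194 0.195 ]
mash top [0.4208 0.2982 0.21  ] [0.4202 0.2946 0.21  ]
mash head [0.4195 0.3041 0.03  ] [0.4191 0.2906 0.045 ]
(np.float64(155.74835429374914), np.float64(201.6403064998805)) (np.float64(235.24291092862344), np.float64(260.5993572657179))
(np.float64(168.41466065075986), np.float64(208.75232200874888)) (np.float64(237.04126796217903), np.float64(293.0223848363184))
pin [0.6695 0.0167 0.195 ] scene crop px [292. 352.]
topFL [0.6417 0.097  0.15  ] scene crop px [302. 480.]
topFR [ 0.6028 -0.1499  0.15  ] scene crop px [435. 244.]
hinge [ 0.5911 -0.1278  0.148 ] scene crop px [442. 268.]
corner [0.6222 0.0697 0.148 ] scene crop px [338. 457.]
knob [0.6027 0.0424 0.103 ] scene crop px [376. 467.]
```

>>> move_arm:
  targets: "0.4 1 0.2 -0.4;0.4 1 0.2 -0.4;0.4 1 0.2 -0.4;0.4 1 0.2 -0.4;0.4 1 0.2 -0.4;0.4 1 0.2 -0.4;0.4 1 0.2 -0.4;0.4 1 0.2 -0.4;0.4 1 0.2 -0.4;0.4 1 0.2 -0.4"
  gripper: 87

```text
time_s: 1.13
tcp_pos: [0.3521, -0.3207, 0.2729]
ee_rot: [[-0.998, -0.064, 0.0], [-0.064, 0.998, -0.0], [-0.0, -0.0, -1.0]]
wrist_force: [0.0, 0.4, -0.5]
gripper_width: 0.999
gripper_force: 0.0
```

>>> move_arm:
  targets: "0.2 1 0 -0.25;0.2 1 0 -0.25;0.2 1 0 -0.25;0.2 1 0 -0.25;0.2 1 0 -0.25;0.2 1 0 -0.25;0.2 1 0 -0.25;0.2 1 0 -0.25;0.2 1 0 -0.25;0.2 1 0 -0.25"

```text
time_s: 1.97
tcp_pos: [0.4018, -0.0707, 0.2728]
ee_rot: [[-0.988, 0.153, 0.001], [0.153, 0.988, 0.0], [-0.001, 0.0, -1.0]]
wrist_force: [0.1, -0.2, 0.2]
gripper_width: 1.0
gripper_force: 0.0
```

>>> move_arm:
  targets: "0 1 0 0;0 1 0 0;0 1 0 0;0 1 0 0;0 1 0 0;0 1 0 0;0 1 0 0;0 1 0 0;0 1 0 0;0 1 0 0"

```text
time_s: 2.8
tcp_pos: [0.4016, 0.1792, 0.2727]
ee_rot: [[-0.988, 0.152, 0.0], [0.152, 0.988, 0.0], [-0.0, 0.0, -1.0]]
wrist_force: [-0.5, -1.1, 0.7]
gripper_width: 1.001
gripper_force: 0.0
```

>>> move_arm:
  targets: "0 0.7 0 0;0 0.4 0 0;0 0 0 0;0 0 0 0"

```text
time_s: 3.13
tcp_pos: [0.4017, 0.2053, 0.2724]
ee_rot: [[-0.988, 0.151, -0.001], [0.151, 0.988, -0.001], [0.0, -0.001, -1.0]]
wrist_force: [0.3, -1.0, -0.0]
gripper_width: 1.002
gripper_force: 0.0
```

```bash
python3 - <<'E'
from h import *
c=wrist(); s=sense(); print(s["tcp_pos"],s["ee_rot"].round(3),s["joints"].round(1))
cv2.imwrite("pics/w1.png",c["image"]); print(proj(c,(.4203,.296,.21)),proj(c,(.4203,.296,.045)))
E
```

```text
[0.40167169 0.20485802 0.27245363] [[-0.988  0.152 -0.   ]
 [ 0.152  0.988 -0.   ]
 [ 0.    -0.001 -1.   ]] [  47.8    2.6  -17.6   -0.   -69.8 -146.5]
(np.float64(372.9694345614465), np.float64(210.38785953710476)) (np.float64(325.39836976970054), np.float64(169.95761170165588))
```

View pics/w1.png

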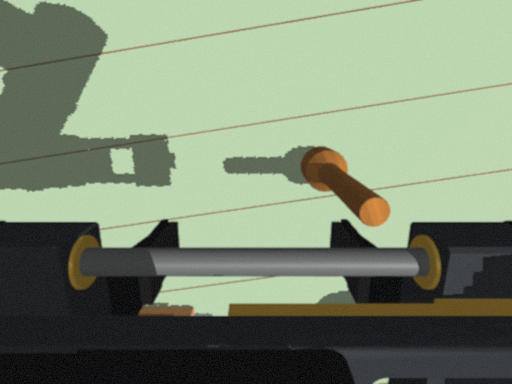

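The wrist view shows the masher's top at (374,211), within 1 px of the point I measured, so I descend.

>>> move_arm:
  targets: "0.2 1 0 0;0.2 1 0 0;0.2 1 0 0;0.14 0.6 0 0;0 0.04 -0.5 0;0 0 -1 0;0 0 -1 0;0 0 -1 0;0 0 -0.7 0;0 0 -0.25 0"

```text
time_s: 4.02
tcp_pos: [0.4192, 0.2941, 0.1585]
ee_rot: [[-0.988, 0.153, -0.004], [0.153, 0.988, -0.004], [0.003, -0.005, -1.0]]
wrist_force: [0.1, -0.5, 0.5]
gripper_width: 1.002
gripper_force: 0.0
```

>>> move_arm:
  targets: "0 0 0 0;0 0 0 0;0 0 0 0;0 0 0 0;0 0 0 0;0 0 0 0"
  gripper: 0

```text
time_s: 4.52
tcp_pos: [0.4206, 0.2968, 0.1621]
ee_rot: [[-0.988, 0.152, 0.001], [0.152, 0.988, 0.001], [-0.001, 0.001, -1.0]]
wrist_force: [0.7, 0.1, -0.1]
gripper_width: 0.63
gripper_force: 0.0
```

>>> move_arm:
  targets: "0 0 0 0;0 0 0 0;0 0 0 0;0 0 0 0;0 0 0 0;0 0 0 0;0 0 0 0;0 0 0 0"

```text
time_s: 5.18
tcp_pos: [0.4204, 0.2965, 0.1612]
ee_rot: [[-0.988, 0.152, -0.0], [0.152, 0.988, -0.0], [0.0, -0.0, -1.0]]
wrist_force: [0.3, 0.8, -0.3]
gripper_width: 0.278
gripper_force: 30.0
```

>>> move_arm:
  targets: "-0.25 0.04 -0.02 0;-0.25 0.04 -0.02 0;-0.25 0.04 0 0;-0.25 0.04 0 0"

```text
time_s: 5.52
tcp_pos: [0.3954, 0.3013, 0.1613]
ee_rot: [[-0.988, 0.151, 0.002], [0.151, 0.988, 0.002], [-0.002, 0.002, -1.0]]
wrist_force: [1.7, -2.0, 11.5]
gripper_width: 0.275
gripper_force: 30.0
```

```bash
cat >> h.py <<'E'
def look(name,n,box=None):
    c=capture(name); im=c["image"]
    if box: im=im[box[1]:box[3],box[0]:box[2]]
    k=min(800/im.shape[1],600/im.shape[0]); cv2.imwrite(f"pics/{n}.png",cv2.resize(im,None,fx=k,fy=k,interpolation=cv2.INTER_CUBIC)); return c
def head(c,box):
    h=cv2.cvtColor(c["image"],cv2.COLOR_BGR2HSV); m=cv2.inRange(h,(3,90,20),(20,255,210)); w=np.zeros_like(m)
    x0,y0,x1,y1=box; w[y0:y1,x0:x1]=m[y0:y1,x0:x1]
    n,l,st,ce=cv2.connectedComponentsWithStats(w); i=np.argmax(st[1:,4])+1; return st[i],[(y,*np.where(l[y]==i)[0][[0,-1]]) for y in range(st[i][1],st[i][1]+st[i][3],3)]
E
python3 - <<'E'
from h import *
c=look("scene","s2",(200,230,330,340)); print(head(c,(225,250,300,335)))
E
```

```text
(array([257, 305,  18,  18, 194], dtype=int32), [(305, np.int64(272), np.int64(273)), (308, np.int64(257), np.int64(274)), (311, np.int64(257), np.int64(274)), (314, np.int64(257), np.int64(273)), (317, np.int64(258), np.int64(272)), (320, np.int64(260), np.int64(270))])
```

View pics/s2.png

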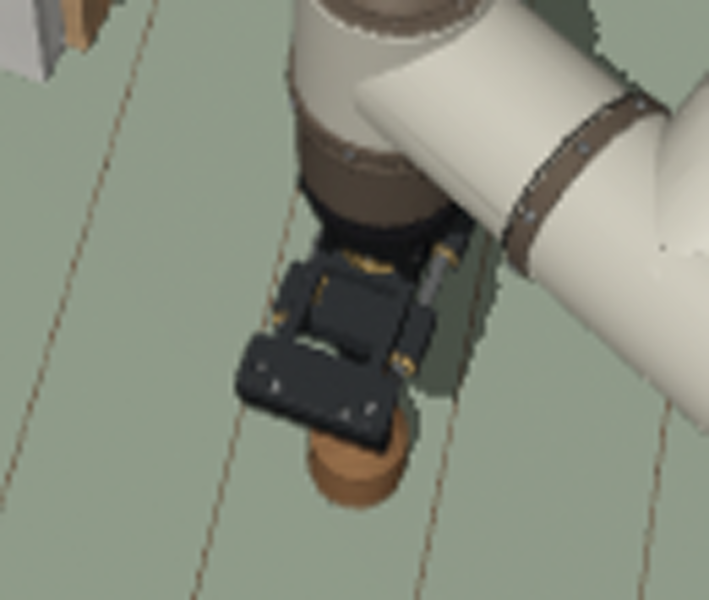

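The head slid about 25 mm with the gripper: on the counter it drags instead of tilting. I'll tilt it against the fixed shelf front edge instead, then spin by 180°.

>>> move_arm:
  targets: "0.1 -0.3 0.5 0;0.3 -0.9 1 0;0.3 -0.9 1 0;0.3 -0.9 1 0;0.3 -0.9 1 0;0.3 -0.9 1 0;0.3 -0.9 1 0;0.3 -0.9 1 0;0.3 -0.9 1 0;0.3 -0.9 1 0"

```text
time_s: 6.4
tcp_pos: [0.4638, 0.0897, 0.3974]
ee_rot: [[-0.988, 0.151, -0.004], [0.151, 0.989, 0.0], [0.004, -0.001, -1.0]]
wrist_force: [1.0, 1.3, -1.8]
gripper_width: 0.276
gripper_force: 30.0
```

>>> move_arm:
  targets: "0.6 -0.9 0.6 0;0.8 -0.7 0.6 0;0.9 -0.7 0.5 0;0.9 -0.7 0.5 0;0.9 -0.7 0.3 0;0.8 -0.6 0 0;0.3 -0.2 0 0;0 0 0 0;0 0 0 0"

```text
time_s: 7.15
tcp_pos: [0.5948, -0.0214, 0.4583]
ee_rot: [[-0.988, 0.152, -0.005], [0.152, 0.988, 0.0], [0.005, -0.0, -1.0]]
wrist_force: [0.2, 0.3, -0.7]
gripper_width: 0.279
gripper_force: 30.0
```

```bash
python3 - <<'E'
from h import *
s=sense(); print(s["tcp_pos"],s["joints"].round(1),s["wrist_force"].round(1))
c=look("scene","s3",(130,40,290,240)); print([proj(c,p) for p in [(.632,-.028,.331)]])
E
```

```text
[ 0.59482705 -0.02135706  0.45827743] [ 1.350e+01  1.620e+01  2.460e+01 -1.000e-01 -9.870e+01 -1.122e+02] [ 0.2  0.3 -0.7]
[(np.float64(214.3168552640302), np.float64(154.34873031076708))]
```

View pics/s3.png

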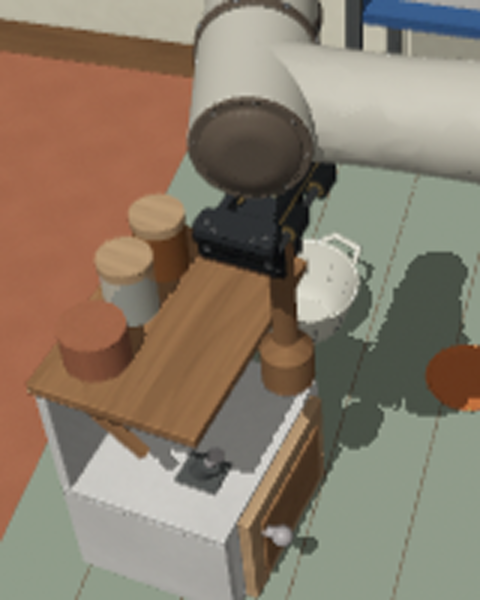

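The masher hangs upright in the grip, with its head just in front of the shelf edge. I start the tilting push.

>>> move_arm:
  targets: "0.35 -0.055 0 0;0.35 -0.055 0 0;0.35 -0.055 0 0;0.35 -0.055 0.02 0;0.35 -0.055 0.02 0;0.35 -0.055 0.02 0"

```text
time_s: 7.7
tcp_pos: [0.6458, -0.0292, 0.4617]
ee_rot: [[-0.989, 0.15, -0.006], [0.15, 0.989, 0.0], [0.006, -0.001, -1.0]]
wrist_force: [-4.1, 0.1, -2.4]
gripper_width: 0.276
gripper_force: 30.0
```

>>> move_arm:
  targets: "0.35 -0.055 0 0;0.35 -0.055 -0.04 0;0.35 -0.055 -0.08 0;0.35 -0.055 -0.12 0;0.35 -0.055 -0.14 0;0.35 -0.055 -0.16 0;0 0 0 0;0 0 0 0"

```text
time_s: 8.37
tcp_pos: [0.7008, -0.0383, 0.4473]
ee_rot: [[-0.988, 0.152, -0.001], [0.152, 0.988, 0.0], [0.001, -0.0, -1.0]]
wrist_force: [-1.6, 1.0, -1.6]
gripper_width: 0.28
gripper_force: 30.0
```

```bash
python3 - <<'E'
from h import *
s=sense(); print(s["tcp_pos"],s["joints"].round(1),s["wrist_force"].round(1))
c=look("scene","s4",(130,40,290,240))
E
```

```text
[ 0.70080091 -0.03834233  0.44732846] [  10.    29.    42.6   -0.  -103.7 -108.8] [-1.6  1.  -1.6]
```

View pics/s4.png

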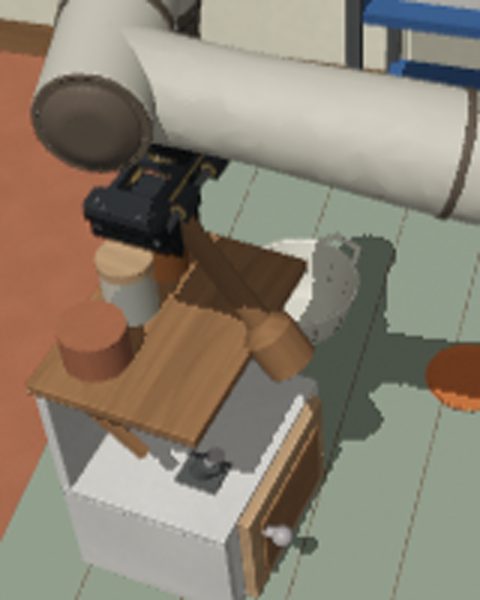

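>>> move_arm:
  targets: "-0.3 0.04 0.4 0;-0.8 0.2 0.4 0;-0.9 0.3 0 0.5;-0.9 0.3 0 1;-0.9 0.3 0 1;-0.9 0.3 -0.2 1;-0.9 0.3 -0.4 1;-0.9 0.3 -0.5 1;-0.9 0.3 -0.5 1;-0.6 0.2 -0.5 1"

```text
time_s: 9.25
tcp_pos: [0.4986, 0.0253, 0.4176]
ee_rot: [[-0.874, -0.485, 0.006], [-0.485, 0.874, 0.002], [-0.006, -0.001, -1.0]]
wrist_force: [-0.4, -0.5, -1.5]
gripper_width: 0.276
gripper_force: 30.0
```

>>> move_arm:
  targets: "-0.4 0.1 -0.4 1;0 0 0 1;0 0 0 1;0 0 0 1;0 0 0 1;0 0 0 1;0 0 0 1;0 0 0 1;0 0 0 1;0 0 0 1"

```text
time_s: 10.08
tcp_pos: [0.4905, 0.0276, 0.4075]
ee_rot: [[-0.19, -0.982, 0.005], [-0.982, 0.19, 0.002], [-0.003, -0.004, -1.0]]
wrist_force: [0.5, 0.2, -1.8]
gripper_width: 0.273
gripper_force: 30.0
```

>>> move_arm:
  targets: "0 0 0 1;0 0 0 1;0 0 0 1;0 0 0 1;0 0 0 1;0 0 0 1;0 0 0 1;0 0 0 1;0 0 0 1;0 0 0 1"

```text
time_s: 10.92
tcp_pos: [0.4904, 0.0275, 0.4074]
ee_rot: [[0.63, -0.777, 0.004], [-0.777, -0.63, 0.001], [0.002, -0.004, -1.0]]
wrist_force: [-0.6, -0.3, -1.6]
gripper_width: 0.275
gripper_force: 30.0
```

>>> move_arm:
  targets: "0 0 0 1;0 0 0 1;0 0 0 1;0 0 0 1;0 0 0 1;0 0 0 1;0 0 0 1;0 0 0 1;0 0 0 0.5;0 0 0 0"

```text
time_s: 11.75
tcp_pos: [0.4903, 0.0275, 0.4073]
ee_rot: [[0.989, -0.151, 0.004], [-0.151, -0.989, 0.001], [0.004, -0.002, -1.0]]
wrist_force: [-0.0, 0.6, -2.5]
gripper_width: 0.277
gripper_force: 30.0
```

```bash
python3 - <<'E'
from h import *
s=sense(); print(s["tcp_pos"],s["ee_rot"].round(3),s["joints"].round(1),s["wrist_force"].round(1))
c=look("scene","s5",(170,60,330,240)); 
p=s["tcp_pos"]-.019*0; 
E
```

```text
[0.49031866 0.02750172 0.40725317] [[ 0.989 -0.151  0.004]
 [-0.151 -0.989  0.001]
 [ 0.004 -0.002 -1.   ]] [ 22.2   4.2   2.8   0.  -88.4  59.1] [-0.   0.6 -2.5]
```

View pics/s5.png

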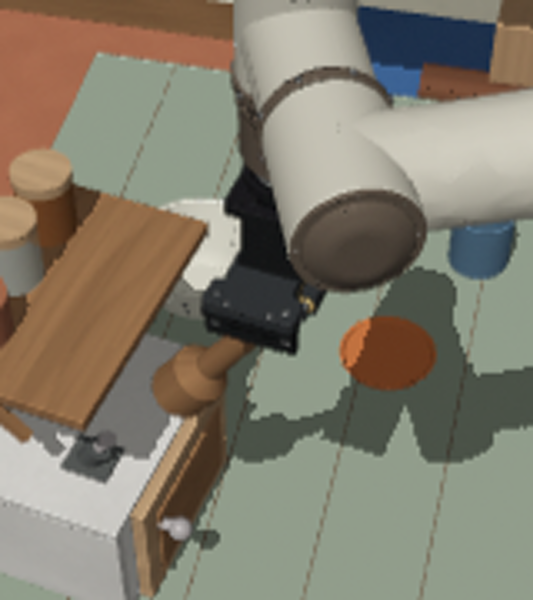

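```bash
cat >> h.py <<'E'
def tilt(c,pts,x0,y0,k,s):
    G=np.array(s["tcp_pos"])-.019*np.array(s["ee_rot"])[:,2]; n=np.array(s["ee_rot"])[:,1]; xc=np.array([np.cos(np.radians(-8.95)),np.sin(np.radians(-8.95)),0])
    for u,v in pts:
        o,d=ray(c,u/k+x0,v/k+y0); p=o+d*((G-o)@n)/(d@n); w=p-G
        print((u,v),p.round(4),"along",round(np.linalg.norm(w),4),"tilt",np.degrees(np.arctan2(w@xc,-w[2])).round(1))
E
python3 - <<'E'
from h import *
c=capture("scene"); s=sense()
tilt(c,[(187,380),(190,382),(184,378),(220,362),(228,357),(163,393)],170,60,600/180,s)
E
```

```text
(187, 380) [0.5855 0.0129 0.2973] along 0.1607 tilt 36.9
(190, 382) [0.5826 0.0133 0.2958] along 0.1602 tilt 35.7
(184, 378) [0.5884 0.0124 0.2989] along 0.1612 tilt 38.0
(220, 362) [0.5521 0.018  0.3364] along 0.1092 tilt 35.0
(228, 357) [0.5443 0.0192 0.3464] along 0.0964 tilt 34.6
(163, 393) [0.6111 0.0089 0.2675] along 0.2 tilt 37.7
```

The masher leans about 36°, with its face about 182 mm from the grasp point. I move to a pre-strike pose 40 mm above the pin, along the pin's axis.

>>> move_arm:
  targets: "0 0.1 -0.6 0;0 0.1 -0.7 0;0.15 0.1 -0.66 0;0.5 0.02 0 0;0.5 0.02 0 0;0.5 0.02 0 0;0.5 0 0 0;0 0 0 0;0 0 0 0"

```text
time_s: 12.6
tcp_pos: [0.5443, 0.0365, 0.3566]
ee_rot: [[0.988, -0.153, -0.0], [-0.153, -0.988, -0.0], [-0.0, 0.0, -1.0]]
wrist_force: [-0.4, -0.6, -1.1]
gripper_width: 0.271
gripper_force: 30.0
```

```bash
python3 - <<'E'
from h import *
s=sense(); print(s["tcp_pos"],s["joints"].round(1),s["wrist_force"].round(1))
c=look("scene","s6",(180,120,270,220)); print((np.array(proj(c,(.6697,.017,.195)))-[180,120])*6)
E
```

```text
[0.54425564 0.03650781 0.35659548] [ 20.9  10.5   3.3  -0.  -82.8  60.3] [-0.4 -0.6 -1.1]
[132.45801953 426.31104456]
```

View pics/s6.png

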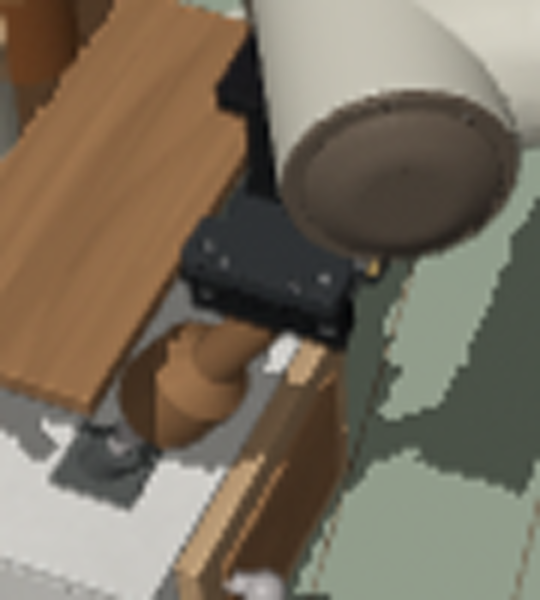

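The head hangs just up-axis from the pin, which shows at about (125,435) under it. I strike.

>>> move_arm:
  targets: "0.2 -0.03 -0.35 0;0.27 -0.042 -0.475 0;0.27 -0.042 -0.475 0;0.27 -0.042 -0.475 0;0.27 -0.042 -0.475 0"

```text
time_s: 13.07
tcp_pos: [0.5746, 0.0305, 0.304]
ee_rot: [[0.989, -0.15, -0.002], [-0.15, -0.989, -0.003], [-0.002, 0.004, -1.0]]
wrist_force: [-21.3, 3.8, 34.3]
gripper_width: 0.279
gripper_force: 30.0
```

```bash
python3 - <<'E'
from h import *
s=sense(); print(s["tcp_pos"],s["joint_velocities"].round(1),s["wrist_force"].round(1))
E
```

```text
[0.57455018 0.03045846 0.30398143] [-3.7  8.4 -0.5  1.5 11.7  4.2] [-21.3   3.8  34.3]
```

Force is 40 N along the pin's axis, so the pin bottomed out. I retract and look at the door.

>>> move_arm:
  targets: "-0.25 0.04 0.43 0;-0.25 0.04 0.43 0;-0.25 0.04 0.43 0;-0.25 0.04 0.43 0;0 0 0 0;0 0 0 0;0 0 0 0;0 0 0 0"

```text
time_s: 13.73
tcp_pos: [0.5509, 0.0356, 0.3424]
ee_rot: [[0.988, -0.152, -0.002], [-0.152, -0.988, -0.0], [-0.002, 0.001, -1.0]]
wrist_force: [-0.6, -0.0, -2.5]
gripper_width: 0.278
gripper_force: 30.0
```

```bash
python3 - <<'E'
from h import *
s=sense(); print(s["tcp_pos"],s["wrist_force"].round(1))
c=look("scene","s7",(170,60,330,240))
E
```

```text
[0.55094859 0.03557253 0.34240022] [-0.6 -0.  -2.5]
```

View pics/s7.png

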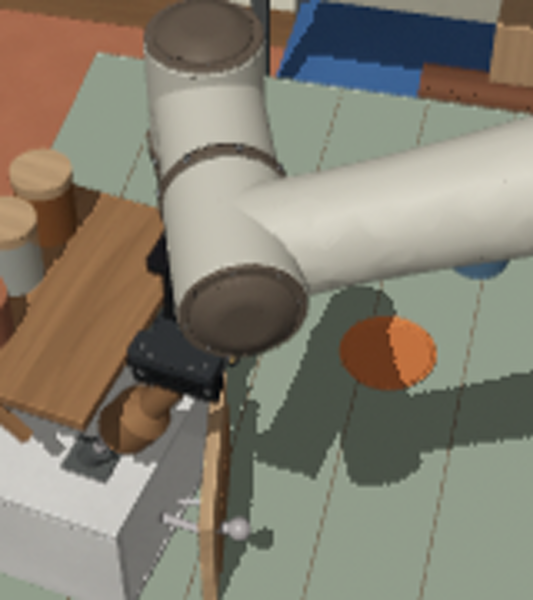

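The door is ajar and the pin is clear. Next I back out, rise, and straighten the masher by pushing its head against the shelf edge until the axis is vertical.

>>> move_arm:
  targets: "-0.6 0.095 0 0;-0.8 0.126 0 0;-0.8 0.126 0 0;-0.57 0.09 0.2 0;0 0 0.8 0;0 0 0.9 0;0 0 0.9 0;0 0 0.76 0;0 0 0 0;0 0 0 0"

```text
time_s: 14.62
tcp_pos: [0.4821, 0.0467, 0.4325]
ee_rot: [[0.988, -0.152, 0.001], [-0.152, -0.988, 0.001], [0.001, -0.001, -1.0]]
wrist_force: [0.4, 0.5, -3.2]
gripper_width: 0.273
gripper_force: 30.0
```

>>> move_arm:
  targets: "0.376 -0.059 0 0;0.376 -0.059 0 0;0.376 -0.059 0.05 0;0.376 -0.059 0.1 0;0.376 -0.059 0.1 0;0.376 -0.059 0.1 0;0.376 -0.059 0.1 0;0.376 -0.059 0.1 0"

```text
time_s: 15.28
tcp_pos: [0.5567, 0.0343, 0.4446]
ee_rot: [[0.988, -0.152, -0.007], [-0.152, -0.988, -0.001], [-0.007, 0.002, -1.0]]
wrist_force: [-3.2, 1.2, -0.5]
gripper_width: 0.274
gripper_force: 30.0
```

>>> move_arm:
  targets: "0.376 -0.059 0.1 0;0.376 -0.059 0.1 0;0.376 -0.059 0.1 0;0.376 -0.059 0.1 0;0.376 -0.059 0.05 0;0.376 -0.059 0 0;0 0 0 0;0 0 0 0"

```text
time_s: 15.95
tcp_pos: [0.614, 0.0255, 0.4553]
ee_rot: [[0.988, -0.153, -0.004], [-0.153, -0.988, -0.001], [-0.004, 0.002, -1.0]]
wrist_force: [-1.0, -0.3, -2.5]
gripper_width: 0.277
gripper_force: 30.0
```

```bash
python3 - <<'E'
from h import *
s=sense(); print(s["tcp_pos"],s["wrist_force"].round(1)); p=s["tcp_pos"][:2]-[.721,-.042]; print("xc",p@[.988,-.1556],"yc",p@[.1556,.988])
c=capture("scene"); cv2.imwrite("pics/s8.png",c["image"])
G=s["tcp_pos"]+[0,0,.019]; print([np.round(proj(c,G-[0,0,q])) for q in(0,.06,.12,.135,.158,.18)]); print(head(c,(180,100,280,200)))
E
```

```text
[0.61402747 0.02554371 0.45531501] [-1.  -0.3 -2.5]
xc -0.11619866228739184 yc 0.050088262310714574
[array([212., 134.]), array([213., 149.]), array([215., 163.]), array([215., 166.]), array([216., 171.]), array([216., 176.])]
(array([ 180,  100,   52,   89, 2137], dtype=int32), [(100, np.int64(180), np.int64(182)), (103, np.int64(180), np.int64(182)), (106, np.int64(180), np.int64(183)), (109, np.int64(180), np.int64(184)), (112, np.int64(180), np.int64(186)), (115, np.int64(180), np.int64(188)), (118, np.int64(180), np.int64(191)), (121, np.int64(180), np.int64(188)), (124, np.int64(180), np.int64(223)), (127, np.int64(180), np.int64(231)), (130, np.int64(180), np.int64(230)), (133, np.int64(181), np.int64(229)), (136, np.int64(183), np.int64(227)), (139, np.int64(183), np.int64(225)), (142, np.int64(183), np.int64(223)), (145, np.int64(182), np.int64(221)), (148, np.int64(180), np.int64(220)), (151, np.int64(180), np.int64(218)), (154, np.int64(180), np.int64(219)), (157, np.int64(180), np.int64(219)), (160, np.int64(180), np.int64(222)), (163, np.int64(180), np.int64(224)), (166, np.int64(180), np.int64(225)), (169, np.int64(180), np.int64(224)), (172, np.int64(180), np.int64(225)), (175, np.int64(180), np.int64(225)), (178, np.int64(180), np.int64(223)), (181, np.int64(180), np.int64(218)), (184, np.int64(181), np.int64(197)), (187, np.int64(190), np.int64(195))])
```

>>> move_arm:
  targets: "-0.5 -0.2 0 0;-0.8 -0.4 0 0;-0.42 -1 0 0;-0.42 -1 0 0;-0.42 -1 0 0;-0.42 -1 -0.3 0;-0.42 -1 -0.7 0;-0.42 -1 -0.8 0;-0.42 -1 -0.8 0;-0.42 -1 -0.8 0"

```text
time_s: 16.83
tcp_pos: [0.4967, -0.1903, 0.3723]
ee_rot: [[0.988, -0.151, 0.004], [-0.151, -0.988, -0.001], [0.004, 0.0, -1.0]]
wrist_force: [0.5, -0.7, -2.1]
gripper_width: 0.275
gripper_force: 30.0
```

>>> move_arm:
  targets: "-0.42 -1 -0.8 0;-0.42 -1 -0.8 0;-0.42 -1 -0.8 0;-0.42 -1 -0.8 0;-0.42 -1 -0.8 0;-0.1 -0.15 -0.4 0;0 0 0 0;0 0 0 0;0 0 0 0"

```text
time_s: 17.58
tcp_pos: [0.4433, -0.3177, 0.2641]
ee_rot: [[0.989, -0.151, 0.003], [-0.151, -0.989, -0.002], [0.003, 0.001, -1.0]]
wrist_force: [-0.2, -0.8, -1.8]
gripper_width: 0.279
gripper_force: 30.0
```

```bash
python3 - <<'E'
from h import *
s=sense(); print(s["tcp_pos"],s["ee_rot"].round(3),s["wrist_force"].round(1),s["joints"].round(1))
G=s["tcp_pos"]+[0,0,.019]
for n in("scene","top"):
    c=capture(n); cv2.imwrite(f"pics/{n}9.png",c["image"])
    print(n,[np.round(proj(c,G-[0,0,q]),1).tolist() for q in(0,.06,.12,.135,.158,.18)])
    u,v=np.round(proj(c,G-[0,0,.15])).astype(int); h=cv2.cvtColor(c["image"],cv2.COLOR_BGR2HSV)
    m=cv2.inRange(h,(6,60,20),(20,200,190))
    for y in range(v-24,v+24,3): print(y,"".join("#" if m[y,x] else "." for x in range(u-30,u+30)))
E
```

```text
[ 0.44326125 -0.31771706  0.26407226] [[ 0.989 -0.151  0.003]
 [-0.151 -0.989 -0.002]
 [ 0.003  0.001 -1.   ]] [-0.2 -0.8 -1.8] [-18.6  12.6  -7.    0.  -70.2  99.9]
scene [[290.3, 112.7], [289.1, 125.4], [288.1, 137.4], [287.8, 140.3], [287.4, 144.7], [287.0, 148.8]]
119 ............................................................
122 ..............................######........................
125 .............................#######........................
128 .............................#######........................
131 ............................#######.........................
134 ...........................########.........................
137 ........................##############......................
140 .......................###############......................
143 .......................###############......................
146 .......................##############.......................
149 .......................##############.......................
152 ...........................######...........................
155 ......................###.########.............
[... 649 characters left out ...]
...........................................####.##
213 .....................................................#######
216 ........................................................#..#
219 ....................######..............#..#................
222 .......#################.#................##...#.#..........
225 .......##########################.########.....#.....#.##...
228 ........#############################.###...................
231 .........############################.##....................
234 ...........###########################......................
237 ...............########.###########.........................
240 ............................................................
```

Head and handle lie within 1 px of the vertical prediction and centred over the rest, so I lower it.

>>> move_arm:
  targets: "-0.05 0 -0.6 0;-0.03 0 -0.8 0;0 0 -0.8 0;0 0 -0.6 0;0 0 -0.4 0;0 0 -0.1 0;0 0 -0.1 0;0 0 0 0"

```text
time_s: 18.35
tcp_pos: [0.4407, -0.3179, 0.1783]
ee_rot: [[0.989, -0.151, 0.001], [-0.151, -0.989, -0.001], [0.001, 0.001, -1.0]]
wrist_force: [0.0, 0.1, -0.8]
gripper_width: 0.278
gripper_force: 30.0
```

>>> move_arm:
  targets: "0 0 -0.1 0;0 0 -0.1 0;0 0 -0.1 0;0 0 0 0"

```text
time_s: 18.68
tcp_pos: [0.4398, -0.3178, 0.1697]
ee_rot: [[0.988, -0.152, -0.0], [-0.152, -0.988, 0.0], [-0.0, -0.0, -1.0]]
wrist_force: [0.1, -0.6, -1.1]
gripper_width: 0.278
gripper_force: 30.0
```

>>> move_arm:
  targets: "0 0 -0.08 0;0 0 -0.08 0;0 0 0 0"

```text
time_s: 18.93
tcp_pos: [0.4397, -0.3178, 0.1656]
ee_rot: [[0.988, -0.152, -0.001], [-0.152, -0.988, 0.0], [-0.001, -0.0, -1.0]]
wrist_force: [0.5, 0.6, -1.1]
gripper_width: 0.28
gripper_force: 30.0
```

>>> move_arm:
  targets: "0 0 -0.06 0;0 0 -0.06 0;0 0 0 0"

```text
time_s: 19.18
tcp_pos: [0.4398, -0.3178, 0.1627]
ee_rot: [[0.988, -0.152, -0.001], [-0.152, -0.988, 0.0], [-0.001, -0.0, -1.0]]
wrist_force: [0.0, -0.5, -2.1]
gripper_width: 0.278
gripper_force: 30.0
```

>>> move_arm:
  targets: "0 0 -0.08 0;0 0 -0.08 0;0 0 0 0"

```text
time_s: 19.43
tcp_pos: [0.4403, -0.3181, 0.1595]
ee_rot: [[0.988, -0.152, 0.001], [-0.152, -0.988, -0.001], [0.001, 0.0, -1.0]]
wrist_force: [0.1, 0.6, -0.3]
gripper_width: 0.281
gripper_force: 30.0
```

>>> move_arm:
  targets: "0 0 -0.08 0;0 0 -0.08 0;0 0 0 0"

```text
time_s: 19.68
tcp_pos: [0.4423, -0.3189, 0.1589]
ee_rot: [[0.989, -0.15, 0.006], [-0.15, -0.989, -0.004], [0.006, 0.003, -1.0]]
wrist_force: [0.5, 3.2, 12.7]
gripper_width: 0.275
gripper_force: 30.0
```

>>> move_arm:
  targets: "0 0 0.08 0;0 0 0 0;0 0 0 0"

```text
time_s: 19.93
tcp_pos: [0.4415, -0.3185, 0.159]
ee_rot: [[0.989, -0.151, 0.004], [-0.151, -0.989, -0.002], [0.004, 0.002, -1.0]]
wrist_force: [1.1, 1.6, 7.3]
gripper_width: 0.276
gripper_force: 30.0
```

>>> move_arm:
  targets: "0 0 0 0;0 0 0 0;0 0 0 0;0 0 0 0;0 0 0 0;0 0 0 0;0 0 0 0;0 0 0 0"
  gripper: 70

```text
time_s: 20.6
tcp_pos: [0.4399, -0.3179, 0.1569]
ee_rot: [[0.988, -0.152, -0.0], [-0.152, -0.988, 0.0], [-0.0, -0.0, -1.0]]
wrist_force: [0.3, -0.6, -1.5]
gripper_width: 0.768
gripper_force: 0.0
```

```bash
python3 - <<'E'
from h import *
s=sense(); print(s["tcp_pos"],s["gripper_width"],s["gripper_force"],s["wrist_force"].round(1))
c=capture("scene"); b=np.array([.4413,-.318,0])
print([np.round(proj(c,b+[0,0,q]),1).tolist() for q in(.005,.03,.05,.08,.12,.17,.215)])
u,v=np.round(proj(c,b+[0,0,.08])).astype(int); h=cv2.cvtColor(c["image"],cv2.COLOR_BGR2HSV)
m=cv2.inRange(h,(6,60,20),(20,200,190))
for y in range(v-28,v+24,3): print(y,u-30,"".join("#" if m[y,x] else "." for x in range(u-30,u+30)))
E
```

```text
[ 0.43989129 -0.31790145  0.15691167] 0.7678417790675149 0.0 [ 0.3 -0.6 -1.5]
[[286.0, 166.0], [286.3, 161.8], [286.7, 158.3], [287.2, 153.0], [287.8, 145.7], [288.7, 136.1], [289.6, 127.1]]
125 257 ............................................................
128 257 ............................................................
131 257 ............................................................
134 257 ............................................................
137 257 .....................................#......................
140 257 ............................................................
143 257 ................................###.........................
146 257 .............................##.###.........................
149 257 ............................#######.........................
152 257 ............................#######.........................
155 257 ......................##############........................
158 257 ..................###..##################...................
161 257 ...............###.....################.#.#.................
164 257 ...............###.....#################.###................
167 257 ................##.....###############....##................
170 257 ................###......###########....###.................
173 257 ...................##.#.............###.#...................
176 257 .........................#########..........................
```

>>> move_arm:
  targets: "0 0 0.5 0;0 0 1 0;0 0 1 0;0 0 1 0;0 0 1 0;0 0 1 0;-0.3 0.5 0.5 0;-0.3 1 0 0;-0.3 1 0 0;0 1 0 0"

```text
time_s: 21.48
tcp_pos: [0.4162, -0.2296, 0.3074]
ee_rot: [[0.988, -0.153, 0.001], [-0.153, -0.988, 0.0], [0.001, -0.0, -1.0]]
wrist_force: [0.1, 0.2, 0.3]
gripper_width: 0.805
gripper_force: 0.0
```

```bash
cat > d.py <<'E'
from h import *
o=np.array([.721,-.042]);th=np.radians(-8.95);R=np.array([[np.cos(th),-np.sin(th)],[np.sin(th),np.cos(th)]])
W=lambda x,y,z:np.r_[o+R@np.array([x,y])/1000,z/1000]
def dp(phi,r,d,z=148): return W(-100-r*np.sin(phi)+d*np.cos(phi),-105+r*np.cos(phi)+d*np.sin(phi),z)
E
python3 - <<'E'
from d import *
s=sense(); print(s["tcp_pos"],s["gripper_width"])
c=capture("scene"); cv2.imwrite("pics/s10.png",c["image"]); t=capture("top"); cv2.imwrite("pics/t10.png",t["image"])
for phi in(.3,.35,.4,.45):print(phi,"sc in/out/hinge",[np.round(proj(c,dp(phi,r,d)),1).tolist() for r,d in((200,0),(200,-15),(0,-15),(0,0))],"top",[np.round(proj(t,dp(phi,r,d)),1).tolist() for r,d in((200,0),(200,-15),(0,-15))])
h=cv2.cvtColor(c["image"],cv2.COLOR_BGR2HSV)
m=cv2.inRange(h,(5,60,20),(24,255,255)); b=cv2.inRange(h,(5,60,175),(24,255,255))
for y in range(165,252,3): print(y,"".join("@" if b[y,x] else "#" if m[y,x] else "." for x in range(200,250)))
h=cv2.cvtColor(t["image"],cv2.COLOR_BGR2HSV)
m=cv2.inRange(h,(5,60,20),(24,255,255)); b=cv2.inRange(h,(5,60,175),(24,255,255))
for y in range(150,196,2): print(y,"".join("@" if b[y,x] else "#" if m[y,x] else "." for x in range(205,295)))
E
```

```text
[ 0.41624086 -0.22962663  0.30743638] 0.8045622175513114
0.3 sc in/out/hinge [[226.3, 217.1], [230.9, 217.4], [237.0, 170.6], [232.7, 170.4]] top [[218.1, 178.4], [218.8, 183.1], [281.7, 172.8]]
0.35 sc in/out/hinge [[229.4, 217.2], [234.0, 217.3], [237.0, 170.5], [232.7, 170.4]] top [[218.6, 181.5], [219.6, 186.1], [281.9, 172.8]]
0.4 sc in/out/hinge [[232.4, 217.2], [237.1, 217.1], [237.0, 170.3], [232.7, 170.4]] top [[219.3, 184.5], [220.5, 189.1], [282.2, 172.7]]
0.45 sc in/out/hinge [[235.5, 217.1], [240.2, 216.8], [237.0, 170.2], [232.7, 170.4]] top [[220.2, 187.6], [221.6, 192.1], [282.4, 172.7]]
165 ##########........................................
168 ########.......................................#..
171 #######...........................####............
174 #####............................#@@@#............
177 ###..............................@@@@#............
180 #................................@@@@#............
183 ................................##@@###...........
186 ................................#@@@###...........
189 ................................#@@@###......
[... 2590 characters left out ...]
####################...............
182 .............######################################################.......................
184 ..............######################.................###..................................
186 ...............####################.......................................................
188 ................#######....########.......................................................
190 ..................####.........###.................................................###....
192 ..............................####...................................................#....
194 ..............................####........................................................
```

The masks put the door's inner corner at scene (230,217), so it stands at about 0.36 rad. I move the closed fingers to just behind its free edge.

>>> move_arm:
  targets: "0.3 0.5 0 0;0.6 1 0 0;0.6 1 0 0;0.6 1 0 0;0.6 1 0 0;0.6 1 0 0;0.6 1 0 0;0.6 1 0 0;0.6 1 0 0;0.6 1 0 0"
  gripper: 0

```text
time_s: 22.42
tcp_pos: [0.5608, 0.008, 0.3069]
ee_rot: [[0.988, -0.152, -0.0], [-0.152, -0.988, -0.0], [-0.0, 0.0, -1.0]]
wrist_force: [0.5, -0.0, 0.1]
gripper_width: 0.13
gripper_force: 0.0
```

>>> move_arm:
  targets: "0.6 1 0 0;0.5 1 0 0;0.2 0.2 -0.5 0;0 0 -0.8 0;0 0 -0.8 0;0 0 0 0;0 0 0 0"

```text
time_s: 23.0
tcp_pos: [0.5921, 0.0613, 0.2533]
ee_rot: [[0.988, -0.152, -0.003], [-0.152, -0.988, -0.002], [-0.003, 0.002, -1.0]]
wrist_force: [0.7, -0.8, 0.5]
gripper_width: 0.005
gripper_force: 0.0
```

```bash
python3 - <<'E'
from d import *
s=sense(); print(s["tcp_pos"],s["gripper_width"],s["joints"].round(1))
print("to entry units",(dp(.36,193,20,115)-s["tcp_pos"])/.025)
ph=np.r_[.36,np.linspace(.5,1.45,9)]
P=np.array([dp(p,192,d,115) for p,d in zip(ph,np.r_[20,np.linspace(13,14,9)])]); print((np.diff(P,axis=0)/.025).round(2).tolist(),P[-1])
E
```

```text
[0.59209021 0.06126049 0.2533416 ] 0.004607466953930049 [ 21.5  18.1  -0.9   0.  -71.1  59.7]
to entry units [-0.22728049  0.06515776 -5.53366419]
[[-1.33, -0.28, 0.0], [-0.86, -0.3, 0.0], [-0.82, -0.4, 0.0], [-0.76, -0.49, 0.0], [-0.7, -0.58, 0.0], [-0.63, -0.66, 0.0], [-0.55, -0.73, 0.0], [-0.46, -0.79, 0.0], [-0.36, -0.83, 0.0]] [ 0.42503026 -0.06419092  0.115     ]
```

>>> move_arm:
  targets: "-0.2 0.06 -0.5 0;0 0 -0.8 0;0 0 -0.8 0;0 0 -0.7 0;0 0 -0.5 0;0 0 -0.4 0;0 0 0 0"

```text
time_s: 23.58
tcp_pos: [0.5871, 0.0631, 0.1611]
ee_rot: [[0.988, -0.152, -0.002], [-0.152, -0.988, -0.001], [-0.002, 0.001, -1.0]]
wrist_force: [-0.4, 0.1, -0.5]
gripper_width: 0.008
gripper_force: 0.0
```

>>> move_arm:
  targets: "0 0 -0.4 0;0 0 -0.5 0;0 0 -0.5 0;0 0 -0.4 0;0 0 0 0"

```text
time_s: 24.0
tcp_pos: [0.5866, 0.0633, 0.1154]
ee_rot: [[0.988, -0.152, -0.003], [-0.152, -0.988, -0.001], [-0.003, 0.001, -1.0]]
wrist_force: [-0.2, -0.0, -0.5]
gripper_width: 0.002
gripper_force: 0.0
```

The fingers are behind the door with no contact. I pull it round.

>>> move_arm:
  targets: "-0.3 -0.06 0 0;-0.33 -0.07 0 0;-0.35 -0.07 0 0;-0.35 -0.08 0 0;-0.43 -0.15 0 0;-0.43 -0.15 0 0;-0.41 -0.2 0 0;-0.41 -0.2 0 0;-0.38 -0.24 0 0;-0.38 -0.25 0 0"

```text
time_s: 24.83
tcp_pos: [0.4924, 0.0265, 0.1177]
ee_rot: [[0.988, -0.151, 0.001], [-0.151, -0.988, 0.0], [0.001, -0.001, -1.0]]
wrist_force: [1.2, -0.3, 1.0]
gripper_width: 0.007
gripper_force: 0.4
```

>>> move_arm:
  targets: "-0.35 -0.29 0 0;-0.35 -0.29 0 0;-0.32 -0.33 0 0;-0.31 -0.33 0 0;-0.28 -0.36 0 0;-0.27 -0.37 0 0;-0.23 -0.39 0 0;-0.23 -0.4 0 0;-0.18 -0.41 0 0;-0.18 -0.42 0 0"

```text
time_s: 25.67
tcp_pos: [0.4253, -0.0639, 0.117]
ee_rot: [[0.988, -0.152, -0.0], [-0.152, -0.988, 0.0], [-0.0, -0.0, -1.0]]
wrist_force: [0.3, 0.8, 0.3]
gripper_width: 0.005
gripper_force: 0.3
```

```bash
python3 - <<'E'
from d import *
s=sense(); print(s["tcp_pos"],s["wrist_force"].round(1))
c=capture("top"); cv2.imwrite("pics/t11.png",c["image"])
c=capture("scene"); cv2.imwrite("pics/s11.png",c["image"])
for phi in(.4,1.2,1.3,1.4,1.5):print(phi,[np.round(proj(c,dp(phi,r,d)),1).tolist() for r,d in((200,0),(200,-15),(100,0),(50,0),(0,-15),(0,0))])
h=cv2.cvtColor(c["image"],cv2.COLOR_BGR2HSV)
m=cv2.inRange(h,(5,60,20),(24,255,255)); b=cv2.inRange(h,(5,60,175),(24,255,255))
for y in range(155,240,3): print(y,"".join("@" if b[y,x] else "#" if m[y,x] else "." for x in range(215,330)))
E
```

```text
[ 0.42528464 -0.06390194  0.11702927] [0.3 0.8 0.3]
0.4 [[232.4, 217.2], [237.1, 217.1], [232.6, 192.9], [232.7, 181.4], [237.0, 170.3], [232.7, 170.4]]
1.2 [[275.8, 201.5], [278.8, 198.9], [253.7, 185.5], [243.1, 177.8], [235.7, 168.0], [232.7, 170.4]]
1.3 [[279.5, 197.8], [282.1, 195.0], [255.6, 183.8], [244.0, 177.0], [235.4, 167.8], [232.7, 170.4]]
1.4 [[282.7, 193.9], [284.9, 191.0], [257.2, 181.9], [244.8, 176.1], [235.1, 167.6], [232.7, 170.4]]
1.5 [[285.3, 189.8], [287.1, 186.7], [258.6, 179.9], [245.5, 175.1], [234.7, 167.5], [232.7, 170.4]]
155 ##.............................................................###.................................................
158 .........................................................#.##......................................................
161 .........................................................##........................................................
164 ...................................................................................................................
167 ...........................................................
[... 2236 characters left out ...]
....................................................................................................
227 ...................................................................................................................
230 ...................................................................................................................
233 ...................................................................................................................
236 ...................................................................................................................
239 ...................................................................................................................
```

The door stands at about 1.45 rad. I withdraw away from its inner face, then rise.

>>> move_arm:
  targets: "0.05 0.5 0 0;0.1 0.8 0 0;0 0 0.6 0;0 0 1 0;0 0 1 0;0 0 1 0;0 0 1 0;0 0 1 0;0 0 0 0;0 0 0 0"

```text
time_s: 26.6
tcp_pos: [0.43, -0.0302, 0.2581]
ee_rot: [[0.988, -0.152, 0.003], [-0.152, -0.988, 0.001], [0.002, -0.001, -1.0]]
wrist_force: [-1.2, 0.0, -0.8]
gripper_width: 0.007
gripper_force: 0.0
```

```bash
python3 - <<'E'
from d import *
s=sense(); print(s["tcp_pos"],s["wrist_force"].round(1))
c=capture("scene"); cv2.imwrite("pics/s12.png",c["image"])
h=cv2.cvtColor(c["image"],cv2.COLOR_BGR2HSV)
m=cv2.inRange(h,(5,60,20),(24,255,255)); b=cv2.inRange(h,(5,60,175),(24,255,255))
for y in range(120,200,3): print(y,"".join("@" if b[y,x] else "#" if m[y,x] else "." for x in range(215,330)))
print([np.round(proj(c,(.4413,-.318,q)),1).tolist() for q in(.005,.05,.12,.215)])
T=capture("top")
m=cv2.inRange(cv2.cvtColor(T["image"],cv2.COLOR_BGR2HSV),(100,80,20),(125,255,255)); m[:200]=0
print("mug px n",cv2.countNonZero(m))
E
```

```text
[ 0.43004121 -0.03017681  0.25813194] [-1.2  0.  -0.8]
120 ......................................................#............................................................
123 ######..................................................#...........#####............####..........................
126 ################.......................................##........##........................#.......................
129 #################......................................#.#..###....................................................
132 ###############........................................#####.......................................................
135 ##############.........................................##..........................................................
138 ############............................................###........................................................
141 ##########...............................................###.......................................................
144 ########.........................................................................
[... 1572 characters left out ...]
......................
186 ....................######################################.........................................................
189 ....................####################################################...........................................
192 ....................#####################################.##############...........................................
195 ....................##################################..################...........................................
198 .........................##############################################............................................
[[286.0, 166.0], [286.7, 158.3], [287.8, 145.7], [289.6, 127.1]]
mug px n 557
```

The wrist hides the masher, so I move aside and check it.

>>> move_arm:
  targets: "0 1 0.2 0;0 1 0.2 0;0 1 0.2 0;0 1 0.2 0;0 1 0 0;0 1 0 0;0 1 0 0;0 1 0 0;0 0 0 0;0 0 0 0"

```text
time_s: 27.53
tcp_pos: [0.4288, 0.1701, 0.2753]
ee_rot: [[0.989, -0.15, -0.003], [-0.15, -0.989, -0.002], [-0.003, 0.003, -1.0]]
wrist_force: [-0.2, -0.7, -0.2]
gripper_width: 0.008
gripper_force: 0.0
```

```bash
python3 - <<'E'
from d import *
c=capture("scene"); cv2.imwrite("pics/s13.png",c["image"])
h=cv2.cvtColor(c["image"],cv2.COLOR_BGR2HSV)
m=cv2.inRange(h,(5,60,20),(24,255,255)); b=cv2.inRange(h,(3,190,110),(14,255,255))
for y in range(117,204,3): print(y,"".join("o" if b[y,x] else "#" if m[y,x] else "." for x in range(215,330)))
for phi in(1.3,1.4,1.5):print(phi,[np.round(proj(c,dp(phi,r,d)),1).tolist() for r,d in((200,0),(100,0))])
T=capture("top"); a=cv2.imread("pics/top0.png"); a=cv2.resize(a,(512,384)); d=cv2.absdiff(a,T["image"]).max(2)
for n,(x,y) in dict(jar=(127,152),col=(353,147),mug=(390,245)).items(): print(n,(d[y-22:y+22,x-22:x+22]>40).mean())
E
```

```text
117 ...................................................................................................................
120 ...................................................................................................................
123 ######.............................................................................................................
126 ################.........................................................#####.....................................
129 #################...............................################........#######....................................
132 ###############...........................############################..#######....................................
135 ##############..........................######################################.....................................
138 ############.........................#########################################.....................................
141 ##########............................#####.##################################.....................................
144 ########........
[... 1829 characters left out ...]
.###########........####..............................................
192 ....................##################...###################....###................................................
195 ....................#################......#.#################..##.................................................
198 .........................##########.............................#..................................................
201 ................................##..............................##.................................................
1.3 [[279.5, 197.8], [255.6, 183.8]]
1.4 [[282.7, 193.9], [257.2, 181.9]]
1.5 [[285.3, 189.8], [258.6, 179.9]]
jar 0.0
col 0.0
mug 0.1725206611570248
```

The handle top shows at (290,128), as predicted for an upright masher in the rest. The door is still at about 1.45 rad and the arm is clear, so I hand in.

```bash
python3 -c "
from station import *
print(finish_job())"
```

```text
the job is handed in; nothing more can be done
None
```

I handed the job in at about 28 s, with no verdict returned: the pin was struck once and the door sprang ajar, the masher stands upright in the spoon rest, the door is open to about 1.45 rad, and the jar and colander are unmoved (the mug was never approached but its final position was not cleanly confirmed).

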